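# Make up two column kits from the cast stock

### The job

Make up the two column kits from the resin castings laid out between the trays. The blue tray gets the smooth cream column, the scroll capital and the bracket; the green tray gets the fluted tan column and the plain capital. Lay each casting in the pocket cut for it, flat on the pocket's floor, with the capitals and the bracket the same way up as now, and leave the rosette, the glue bottle and the spring clamp where they are.

Things in the scene. Friction and masses are not known exactly. Their poses are not given: they have to be found in the camera images.
- smooth_column_mid (a point): smooth round model column cast in pale cream resin. Lies on its side: square foot 30 x 30 mm at its -x end, shaft 24 mm thick, round collar 30 mm across at the +x end, 104 mm long in all, 30 mm high as it lies; 60 g or so. Point: its centre, on the shaft's axis, 15 mm above its underside; x runs along the column
- fluted_column_mid (a point): model column with a fluted (grooved) shaft, cast in yellow-tan resin. Lies on its side: square foot 30 x 30 mm at its -x end, shaft 24 mm thick, round collar 30 mm across at the +x end, 104 mm long in all, 30 mm high as it lies; 60 g or so. Point: its centre, on the shaft's axis, 15 mm above its underside; x runs along the column
- scroll_capital_mid (a point): Ionic column capital in yellow-tan resin, standing upright on its round neck: a flat top slab 36 (x) by 40 (y) mm between two rolled scrolls that run along y and show at both sides; 46 (x) by 40 (y) by 30 mm high, about 45 g. Point: its centre, 15 mm above its underside; z up
- plain_capital_mid (a point): plain column capital in pale cream resin, standing upright on its round neck (29 mm across): square flat top slab 40 x 40 mm and 9 mm thick, sides along x and y; 30 mm high, about 45 g. Point: its centre, 15 mm above its underside; z up
- bracket_mid (a point): scrolled bracket (console) in yellow-tan resin lying on its flat back: 56 (x) by 22 (y) mm with flat sides, a large scroll 28 mm high at the -x end and a small one 18 mm high at the +x end; about 32 g. Point: midway along, 14 mm above its underside; x runs along it, z up
- tray_blue: fixed blue-edged kit tray 162 x 130 mm, edge 13 mm high; origin centre of underside, x along its long side. Grey foam, top 11 mm up; blue-floored pockets, floors 6 mm up. Pockets (x by y size; centre x, y in tray frame, mm): column 124 by 50 at 0, 34; scroll capital 66 by 62 at -42, -28; bracket 76 by 42 at 37, -28. Column and bracket lie along the tray's x, either way round
- tray_green: fixed green-edged kit tray 162 x 130 mm, edge 13 mm high; origin centre of underside, x along its long side. Grey foam, top 11 mm up; green-floored pockets, floors 6 mm up. Pockets (x by y size; centre x, y in tray frame, mm): column 124 by 50 at 0, 34; plain capital 60 by 62 at 40, -28. The column lies along the tray's x, either way round
- rosette_mid (a point): round cream rosette with eight petals, 42 mm across and about 15 mm high, lying among the castings; belongs to no kit. Point: 6 mm above the bench on its axis
- glue_bottle_mid (a point): white glue bottle with a blue band and an orange nozzle, 34 mm across, 78 mm high, standing loose. Point: on its axis, 39 mm above the bench
- spring_clamp_mid (a point): black spring clamp with red tips lying on the bench, about 100 x 50 mm, 18 mm high. Point: at its steel pivot, 9 mm above the bench
Things that resemble listed ones, but are neither listed nor needed, are in the scene too. Leave any pink look-alike of the part that bears smooth_column_mid alone.

How it is judged:
By the outcome, as a careful person would: the job done as asked, in the order asked, and still so for the second after the job is handed in, with the robot touching nothing.
It also fails if it takes over 99 s, if anything falls off the work surface, if the arm or the gripper's body presses on something with over 40 N, if the wrist force passes 120 N, or if a joint passes its speed limit or range.

### The arm

A 6-joint arm with a two-finger parallel gripper is mounted at the origin on the work surface. World frame = base frame: x ahead of the robot, y to its left, z up, the work surface at z = 0. Lengths are in m, angles in rad, forces in N, time in s.
With the tool pointing down it reaches from about 0.375 to 0.9 m from the base axis. Payload 3.1 kg.
Tool frame: the origin (TCP) lies between the finger pads; the fingertips stand 19 mm ahead of it and the grasp point (between the pads) is the TCP; z points along the fingers, y is the direction in which the jaws open and shut (so a half turn about z gives the same grasp; the last joint's range is limited). The gripper opens to 87 mm and grips with 3 to 60 N. Pads are 19 mm wide; open, the fingers measure 117 mm over their backs; the gripper's body (75 mm by 190 mm) begins 51 mm behind the grasp point.
Start: joints at [-1.488, 0.527, 1.433, -0, 1.181, -0.178], TCP at [0.161, -0.604, 0.242] pointing down, gripper open.
Joint ranges: [-3.08, 3.08], [-0.75, 2.2], [0.22, 2.44], [-1.43, 4.57], [0, 2.65], [-2.85, 2.85]. Speed limits (rad/s): [2.79, 2.79, 3.14, 3.14, 3.14, 3.14].

### API

Orientations are given as a unit quaternion [x, y, z, w].
In Python, from rig import robot gives the robot as it stands.
- The arm moves only by the tool apply_moves, never from a script. Its argument "series" is a list of rows, each a list of 7 numbers: the shift along the tool's x, y, z in cm, then the turn, a rotation vector about the tool's x, y, z in degrees, then the opening, from 0 (shut) to 1 (fully open). In form: [[dx, dy, dz, rx, ry, rz, grip], ...]. A call has 1 to 5 rows; each row is the pose to reach, as a shift and turn from the pose commanded when the call began, along the tool's axes at that moment; what a row does not reach only later rows make up. A row lasts 1/12 s, in which the tool goes at most 41.7 mm and 7.16 degrees, less where a joint would pass 70% of its speed; a pose out of reach is approached as far as the arm can. A call with a gripper value outside its range is refused whole. The fingers move at their own pace and stop on an object; "newtons" is the grip in N (left out, the last holds). Time passes only in rows, so rows that repeat a pose let the fingers close. It gives the time, the measured TCP pose, the force and the opening at its end, in the units of the state.
- robot.get_obs(): the state, without advancing time (a new reading comes with each control period).
- robot.camera(name): name is "scene" or "top" or "wrist"; returns the picture (400x640x3 uint8, red, green, blue); there is no depth.
- robot.camera_params(name): a dict with "mtx" (3x3 intrinsics, pixels), "origin" and "rotation" of the camera in the world. Camera axes: x right, y down, z forward; pixel columns grow to the right and rows downward; lengths in m; the calibration is good to about 2 mm. A picture is of the moment at which its call begins: read the wrist's pose just before it. camera_params takes no time and is no camera call; for the wrist camera it gives the pose at the moment of the call.
- robot.hand_in(): hands the job in, once; it reports no verdict.
The state is a dict: "time": time; "q": joint angles; "joint_velocities": joint speeds; "joint_torque": joint torques, N m; "position": TCP position; "tool_rot": TCP orientation; "ft_force": force on the tool from outside, world axes, zero at the start; "moment": the same for the moment, N m; "grip_width": finger opening in m.
Only numpy, scipy, OpenCV 4.12 (cv2) and the standard library are available. Lean on these libraries where they do the work, as an engineer would, in place of code of your own. Each camera call takes 0.05 s, during which the arm holds its last target. There are 200 camera calls.

## Working session

There is one attempt and no reset: what is moved stays moved. The work goes in short steps, Python scripts to look and compute and a tool call to move; the robot and the scene stay as the last step left them, time stands still between calls to the robot, and variables do not carry over. Pictures are saved under pics/ and viewed, about 12 in all and at most 16, crops included, and the job is handed in when it is done.

Besides the shell and the picture viewer there is one more tool, called after "Request:" as a command line: name --pt "numbers of a row" for each row, then --argument value for the rest. apply_moves: Moves the arm, as the interface text tells. Its arguments: {"type":"object","properties":{"series":{"type":"array"},"newtons":{"type":"number"}},"required":["series"]}

```bash
mkdir -p pics; ls; python3 - <<'E'
from rig import robot
import cv2
for n in("top","scene"):
    p=robot.camera_params(n);print(n,p)
    cv2.imwrite(f"pics/{n}0.png",robot.camera(n)[:,:,::-1])
o=robot.get_obs();print(o)
E
```

```text
pics
top {'mtx': array([[380.47389756,   0.        , 320.87610459],
       [  0.        , 380.47389756, 194.73845743],
       [  0.        ,   0.        ,   1.        ]]), 'origin': array([0.43938275, 0.00493063, 0.898094  ]), 'rotation': array([-0.70309344,  0.70558063, -0.05847612,  0.06630335])}
scene {'mtx': array([[421.95941572,   0.        , 315.93901919],
       [  0.        , 421.95941572, 195.0903861 ],
       [  0.        ,   0.        ,   1.        ]]), 'origin': array([1.11560798, 0.57483126, 0.69047185]), 'rotation': array([ 0.32359385,  0.84494806, -0.39646197, -0.15545964])}
{'time': 0.1, 'q': array([-1.48849625e+00,  5.28396712e-01,  1.43376830e+00, -7.33599397e-08,
        1.18142447e+00, -1.78485220e-01]), 'joint_velocities': array([-3.32893423e-04, -9.65845820e-04, -2.81653728e-03,  1.32091110e-05,
        8.14992416e-04,  3.04222247e-03]), 'joint_torque': array([-7.91963384e-05, -4.40986383e+01, -1.77150965e+01,  6.33867527e-02,
        5.34392218e-02, -4.84317218e-05]), 'position': array([ 0.16113457, -0.60322195,  0.24065689]), 'tool_rot': array([ 9.91510420e-01,  1.30023419e-01,  4.79639113e-05, -9.97261349e-04]), 'ft_force': array([-0.3686041 , -0.18357709,  0.30191935]), 'moment': array([-0.02414873,  0.01154057,  0.01213723]), 'grip_width': 0.08701135340014785}
```

View pics/top0.png

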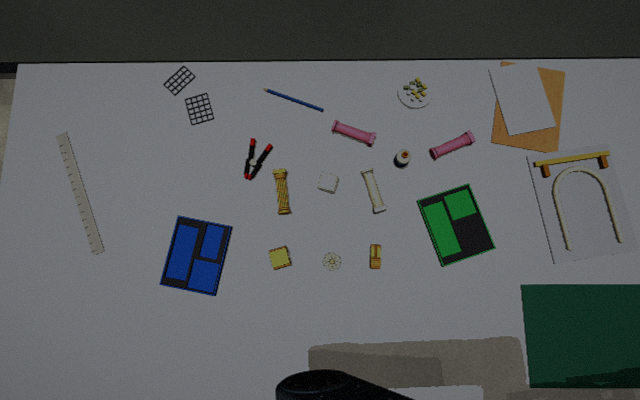

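View pics/scene0.png

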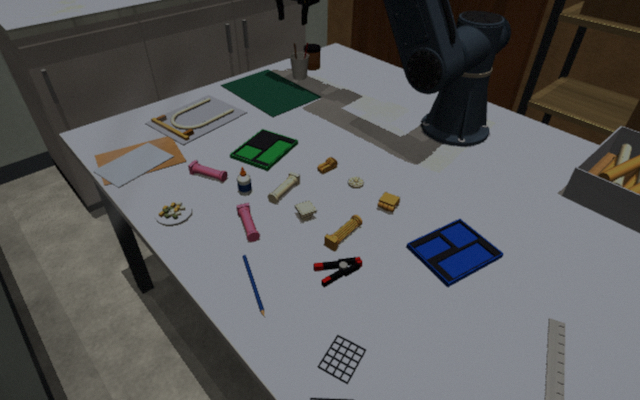

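The top view shows these parts:
- Smooth cream column at (373,190), with pink look-alikes at (354,132) and (452,145) to be left alone.
- Fluted tan column at (283,191).
- Scroll capital at (280,258), plain capital at (328,181), bracket at (376,256) and rosette at (332,261).
- Blue tray at (197,255), with its column pocket to the left and bracket pocket at the top. Green tray at (456,225).

Next I'll measure these points and make an enlarged crop.

```bash
cat > h.py <<'E'
import numpy as np,cv2
from rig import robot
from scipy.spatial.transform import Rotation as R
def cast(p,uv,z):
    uv=np.atleast_2d(uv).astype(float);d=np.c_[(uv[:,0]-p['mtx'][0,2])/p['mtx'][0,0],(uv[:,1]-p['mtx'][1,2])/p['mtx'][1,1],np.ones(len(uv))]
    r=np.array(p['rotation']);M=R.from_quat(r).as_matrix() if r.size==4 else r
    d=d@M.T;o=np.array(p['origin']);return (o+d*((z-o[2])/d[:,2])[:,None])[:,:2]
def rect(p,mask,z,box=None):
    # min-area rect, in world mm, of each blob cast onto plane z; (area px, centre px, world centre, size, angle of long side)
    out=[];n,l,s,c=cv2.connectedComponentsWithStats(mask.astype(np.uint8))
    for i in range(1,n):
        if s[i,4]<60: continue
        cs,_=cv2.findContours((l==i).astype(np.uint8),0,2)
        w=cast(p,max(cs,key=len)[:,0],z)*1000
        (cx,cy),(a,b),t=cv2.minAreaRect(w.astype(np.float32))
        if a<b:a,b,t=b,a,t+90
        out.append((s[i,4],c[i].round(1),(round(cx,1),round(cy,1)),(round(a,1),round(b,1)),round((t+90)%180-90,1)))
    return out
E
python3 - <<'E'
from h import *
im=cv2.imread("pics/top0.png");p=robot.camera_params("top")
hsv=cv2.cvtColor(im,cv2.COLOR_BGR2HSV);H,S,V=cv2.split(hsv)
print("bg",hsv[225,330],"cream",hsv[190,371],hsv[181,328],"tan",hsv[195,283])
for nm,m,z in(("blue",(H>105)&(H<125)&(S>150)&(V>60),.006),("green",(H>50)&(H<75)&(S>150)&(V>60),.006),("tan",(H>15)&(H<35)&(S>90)&(V>50),.02),("cream",(H>15)&(H<45)&(S>20)&(S<=110)&(V>90),.02)):
    print(nm)
    for r in rect(p,m,z):
        if r[1][1]<320:print(*r)
w=robot.camera_params("wrist");o=robot.get_obs();print(w,R.from_quat(w['rotation']).as_matrix().round(2));print(o['position'],R.from_quat(o['tool_rot']).as_matrix().round(2))
c=im[145:275,255:395];cv2.imwrite("pics/c0.png",cv2.convertScaleAbs(cv2.resize(c,None,fx=4.5,fy=4.5,interpolation=cv2.INTER_CUBIC),alpha=1.2))
E
```

```text
bg [101  16 124] cream [ 38  26 118] [101  16 125] tan [ 25 168  85]
blue
103 [294.4  99.6] (839.7, 79.3) (144.8, 5.0) 68.9
1113 [181.7 252.1] (465.0, 338.9) (124.3, 48.8) -11.5
572 [211.5 241.6] (488.8, 270.5) (76.3, 41.2) -11.3
938 [204.2 274.1] (458.0, 306.3) (161.1, 129.9) -11.5
green
635 [459.7 204.1] (574.9, -313.2) (59.5, 59.3) -71.8
1169 [441.1 229.2] (514.9, -264.9) (126.8, 54.3) 18.3
tan
2007 [537.8 116.8] (812.1, -490.2) (215.5, 156.5) -11.4
422 [573.2 158.5] (680.7, -580.1) (177.1, 36.7) 89.7
441 [281.5 190.5] (606.8, 106.7) (105.6, 30.2) 8.1
212 [374.9 256.9] (453.0, -108.3) (52.1, 22.8) -1.4
343 [279.4 257.8] (450.8, 109.5) (44.7, 40.5) 15.8
cream
430 [  3.6 128.8] (743.8, 793.2) (163.0, 27.5) 0.3
67 [402.4 157.2] (689.0, -181.4) (29.8, 28.5) -2.2
187 [600.2 196.6] (580.2, -635.4) (193.4, 69.3) 38.4
204 [373.5 191.3] (608.6, -107.1) (85.7, 24.6) 19.5
116 [560.7 216.2] (545.7, -540.1) (156.9, 11.8) 7.1
120 [331.5 261.7] (443.1, -9.3) (36.7, 33.6) 45.0
{'mtx': array([[330.48993467,   0.        , 318.34369095],
       [  0.        , 330.48993467, 198.95892193],
       [  0.        ,   0.        ,   1.        ]]), 'origin': array([ 0.23101242, -0.58451335,  0.38417641]), 'rotation': array([ 0.78670175, -0.60316025, -0.0807487 ,  0.1038158 ])} [[ 0.26 -0.93 -0.25]
 [-0.97 -0.25 -0.07]
 [-0.    0.26 -0.97]]
[ 0.16113457 -0.60322195  0.24065689] [[ 0.97  0.26 -0.  ]
 [ 0.26 -0.97  0.  ]
 [ 0.   -0.   -1.  ]]
```

View pics/c0.png

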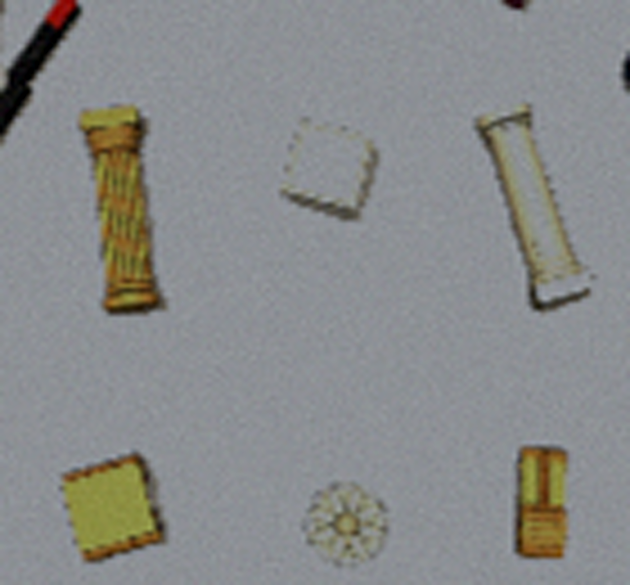

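The crop confirms the smooth cream column at crop (530,205), against the spiral-fluted tan one at (118,210). The scroll capital is at (112,505), the plain capital at (330,170), the bracket at (542,500) with its large scroll at the bottom, and the rosette at (347,522). The rectangle sizes agree with the descriptions, so I'll move the wrist camera over the field.

Request:
apply_moves --pt "2.4 -2.5 0 0 0 0 1" --pt "4.8 -5 0 0 0 0 1" --pt "7.2 -7.5 0 0 0 0 1" --pt "9.6 -10 0 0 0 0 1" --pt "12 -12.5 0 0 0 0 1"

```text
time: 0.52
position: [0.2452, -0.4503, 0.2411]
tool_rot: [0.992, 0.13, -0.0, -0.001]
ft_force: [0.2, -0.2, -0.0]
grip_width: 0.0869
```

Request:
apply_moves --pt "2.4 -2.5 0 0 0 0 1" --pt "4.8 -5 0 0 0 0 1" --pt "7.2 -7.5 0 0 0 0 1" --pt "9.6 -10 0 0 0 0 1" --pt "12 -12.5 0 0 0 0 1"

```text
time: 0.93
position: [0.3289, -0.2987, 0.2414]
tool_rot: [0.992, 0.13, -0.0, -0.0]
ft_force: [1.4, -0.1, 0.2]
grip_width: 0.0869
```

Request:
apply_moves --pt "2.4 -2.5 0 0 0 0 1" --pt "4.8 -5 0 0 0 0 1" --pt "7.2 -7.5 0 0 0 0 1" --pt "9.6 -10 0 0 0 0 1" --pt "12 -12.5 0 0 0 0 1"

```text
time: 1.35
position: [0.4126, -0.1469, 0.2414]
tool_rot: [0.992, 0.13, -0.0, -0.0]
ft_force: [0.1, -0.3, -1.4]
grip_width: 0.0872
```

Request:
apply_moves --pt "2.4 -2.5 0 0 0 3 1" --pt "4.8 -5 0 0 0 6 1" --pt "7.2 -7.5 0 0 0 9 1" --pt "9.6 -10 0 0 0 12 1" --pt "12 -12.5 0 0 0 15 1"

```text
time: 1.77
position: [0.4963, 0.0048, 0.2413]
tool_rot: [1.0, -0.002, -0.0, -0.0]
ft_force: [0.4, -0.9, -0.7]
grip_width: 0.0868
```

Request:
apply_moves --pt "0 0 0 0 0 0 1" --pt "0 0 0 0 0 0 1"

```text
time: 1.93
position: [0.4962, 0.0046, 0.2412]
tool_rot: [1.0, 0.002, -0.0, 0.0]
ft_force: [0.5, -0.2, -0.7]
grip_width: 0.0867
```

```bash
python3 - <<'E'
from h import *
import pickle
p=robot.camera_params("wrist");im=robot.camera("wrist")[:,:,::-1].copy();cv2.imwrite("pics/w0.png",im);pickle.dump(p,open("w0.pkl","wb"))
o=robot.get_obs();print(o['time'],o['position'],R.from_quat(o['tool_rot']).as_matrix().round(3).tolist(),o['q'])
E
```

```text
1.9833 [0.49554283 0.00348602 0.24110461] [[1.0, 0.002, -0.001], [0.002, -1.0, -0.0], [-0.001, 0.0, -1.0]] [-2.18531084e-01  3.55432817e-01  1.75043504e+00 -6.70045853e-04
  1.03709764e+00  1.35105291e+00]
```

View pics/w0.png

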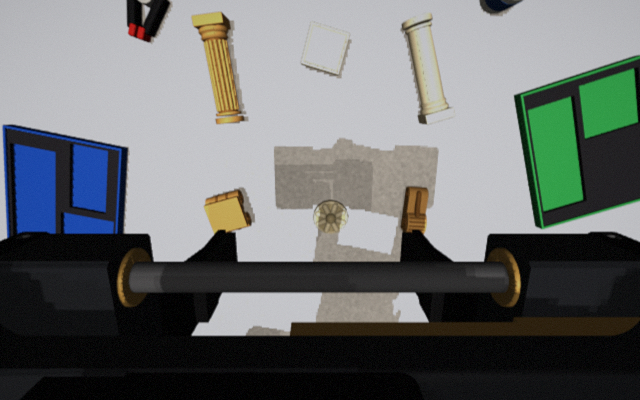

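The wrist view shows the smooth column at about (427,70), the fluted column at (218,68), the plain capital at (326,48), the scroll capital at (227,210) and the bracket at (415,208). Now I'll measure from this picture, using LAB b for the warm-coloured castings.

```bash
python3 - <<'E'
from h import *
import pickle
p=pickle.load(open("w0.pkl","rb"));im=cv2.imread("pics/w0.png");L=cv2.cvtColor(cv2.GaussianBlur(im,(3,3),0),cv2.COLOR_BGR2LAB);b=L[:,:,2].astype(int)
print("bench b",b[150:170,470:500].mean(),"cream",b[70,427],b[48,326],b[70,218])
m=(b>b[150:170,470:500].mean()+5);m[235:]=0
for z in(.015,.028):
  print(z)
  for r in rect(p,m,z):print(*r)
H,S,V=cv2.split(cv2.cvtColor(im,cv2.COLOR_BGR2HSV))
g=(H>50)&(H<75)&(S>130)&(V>90);g[235:]=0
bl=(H>105)&(H<125)&(S>150)&(V>100);bl[235:]=0
for nm,k in(("g",g),("b",bl)):
  print(nm)
  for r in rect(p,k,.006):print(*r)
  for r in rect(p,k,.013):print(*r)
E
```

```text
bench b 125.805 cream 130 126 168
0.015
111 [143.2   8.9] (662.4, 179.5) (20.7, 12.1) 0.3
431 [146.2  27.9] (650.3, 173.5) (55.2, 25.3) -64.3
118 [492.4   9.8] (666.1, -169.5) (30.2, 9.4) 74.3
3449 [220.7  65.1] (608.5, 105.7) (111.0, 42.0) 9.5
2350 [424.   67.4] (608.3, -106.3) (107.0, 35.3) 17.4
596 [329.2  55.6] (627.2, -2.7) (43.6, 42.4) -15.4
7232 [555.7 150.7] (527.5, -290.3) (163.5, 130.2) 18.3
3286 [608.6 103.2] (575.5, -306.6) (61.3, 60.0) 18.5
11648 [357.2 183. ] (481.7, -36.8) (183.5, 113.0) -89.7
1735 [228.6 211.1] (451.8, 109.8) (54.8, 49.3) -73.8
0.028
111 [143.2   8.9] (659.1, 173.4) (20.0, 11.7) 0.3
431 [146.2  27.9] (647.4, 167.6) (53.3, 24.4) -64.3
118 [492.4   9.8] (662.7, -163.3) (29.1, 9.1) 74.3
3449 [220.7  65.1] (607.1, 102.2) (107.1, 40.5) 9.5
2350 [424.   67.4] (606.9, -102.4) (103.3, 34.0) 17.4
596 [329.2  55.6] (625.1, -2.4) (42.1, 40.9) -15.4
7232 [555.7 150.7] (529.0, -279.9) (157.8, 125.7) 18.3
3286 [608.6 103.2] (575.3, -295.6) (59.1, 57.9) 18.5
11648 [357.2 183. ] (484.7, -35.3) (177.0, 109.0) -89.7
1735 [228.6 211.1] (455.9, 106.1) (52.8, 47.6) -73.8
g
853 [563.1 134. ] (527.8, -300.6) (163.9, 126.5) 18.4
2980 [608.5 103.1] (575.9, -314.0) (59.5, 58.5) 18.4
4452 [555.7 153.3] (518.1, -267.4) (123.7, 47.3) 18.4
853 [563.1 134. ] (528.6, -295.0) (160.9, 124.1) 18.4
2980 [608.5 103.1] (575.7, -308.1) (58.4, 57.4) 18.4
4452 [555.7 153.3] (519.0, -262.4) (121.4, 46.4) 18.4
b
740 [ 62.6 164.3] (472.1, 307.4) (133.4, 131.7) -11.3
3408 [ 35.1 189.1] (471.6, 339.4) (109.8, 46.0) -11.5
2114 [ 89.5 177.5] (489.0, 271.7) (75.6, 38.6) -10.7
848 [ 86.1 224.7] (429.3, 283.8) (58.5, 27.4) 78.9
740 [ 62.6 164.3] (473.9, 301.8) (131.0, 129.3) -11.3
3408 [ 35.1 189.1] (473.4, 333.2) (107.8, 45.2) -11.5
2114 [ 89.5 177.5] (490.5, 266.8) (74.2, 37.9) -10.7
848 [ 86.1 224.7] (431.8, 278.6) (57.4, 26.9) 78.9
```

Both views agree to within a few millimetres, and the tray sizes match (164 x 127–130 mm). The working poses in mm are:

| Thing | x, y | Yaw |
|---|---|---|
| Smooth column | 608, -106 | 17.4° |
| Fluted column | 608, 105 | 9° |
| Scroll capital | 451, 108 | 15.8° |
| Plain capital | 625, -2 | -15.4° |
| Bracket | 453, -108 | -1.5° |
| Blue tray | 458, 305 | -11.4° |
| Green tray | 529, -300 | 18.4° |

I'll pick the smooth column first, gripping 15 mm toward the robot so the gripper stays clear of the bottle.

Request:
apply_moves --pt "2 2.3 2.4 0 0 -3.5 1" --pt "4 4.6 4.8 0 0 -7 1" --pt "6 6.9 7.2 0 0 -10.5 1" --pt "8 9.1 9.6 0 0 -14 1" --pt "9.8 11.4 12 0 0 -17.4 1"

```text
time: 2.4
position: [0.5938, -0.114, 0.1204]
tool_rot: [0.988, 0.151, -0.0, 0.0]
ft_force: [0.8, 0.2, 0.2]
grip_width: 0.0871
```

Request:
apply_moves --pt "0 0 2.5 0 0 0 1" --pt "0 0 5 0 0 0 1" --pt "0 0 7.5 0 0 0 1" --pt "0 0 9.2 0 0 0 1" --pt "0 0 9.2 0 0 0 1"

```text
time: 2.82
position: [0.59, -0.112, 0.0257]
tool_rot: [0.989, 0.15, -0.004, -0.002]
ft_force: [-0.1, 1.0, -0.4]
grip_width: 0.087
```

Request:
apply_moves --pt "0 0 0 0 0 0 0" --pt "0 0 0 0 0 0 0" --pt "0 0 0 0 0 0 0" --pt "0 0 0 0 0 0 0" --pt "0 0 0 0 0 0 0" --newtons 20

```text
time: 3.23
position: [0.5946, -0.1113, 0.0309]
tool_rot: [0.989, 0.151, 0.001, 0.001]
ft_force: [0.1, 0.6, 0.3]
grip_width: 0.0617
```

Request:
apply_moves --pt "0 0 0 0 0 0 0" --pt "0 0 0 0 0 0 0" --pt "0 0 0 0 0 0 0"

```text
time: 3.48
position: [0.5941, -0.111, 0.0299]
tool_rot: [0.989, 0.151, 0.0, 0.0]
ft_force: [0.1, -0.5, -0.4]
grip_width: 0.0416
```

Request:
apply_moves --pt "0 0 0 0 0 0 0" --pt "0 0 0 0 0 0 0" --pt "0 0 0 0 0 0 0" --pt "0 0 0 0 0 0 0" --pt "0 0 0 0 0 0 0"

```text
time: 3.9
position: [0.5939, -0.111, 0.0295]
tool_rot: [0.989, 0.151, -0.0, -0.0]
ft_force: [0.6, 0.5, 1.1]
grip_width: 0.0233
```

Request:
apply_moves --pt "0 0 -1 0 0 0 0" --pt "0 0 -3 0 0 0 0" --pt "0 0 -6 0 0 0 0" --pt "0 0 -9 0 0 0 0" --pt "0 0 -10 0 0 0 0"

```text
time: 4.32
position: [0.5962, -0.1118, 0.1341]
tool_rot: [0.989, 0.151, 0.003, 0.002]
ft_force: [0.4, 0.0, 0.8]
grip_width: 0.0234
```

```bash
python3 - <<'E'
from h import *
im=robot.camera("wrist")[:,:,::-1].copy();cv2.imwrite("pics/w1.png",im)
o=robot.get_obs();print(o['time'],o['position'],o['grip_width'],o['ft_force'])
E
```

```text
4.3667 [ 0.59662578 -0.11199098  0.13461905] 0.02378285375714372 [-0.25007627  0.50860109  0.42083418]
```

View pics/w1.png

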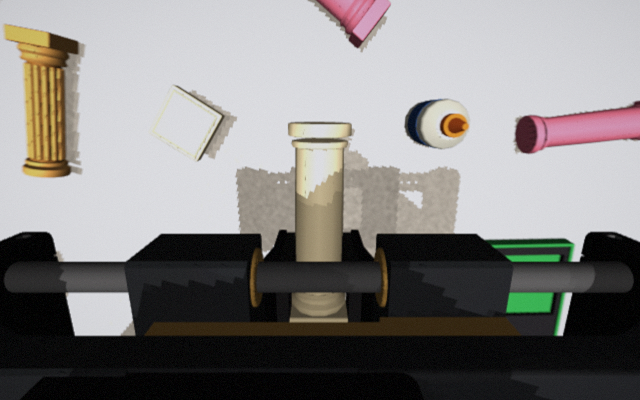

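The column is held at (320,220), level and in line with the tool; pads read 23.4 mm. Carrying it to the blue tray.

Request:
apply_moves --pt "0 -4 0 0 0 0 0" --pt "0 -8 0 0 0 0 0" --pt "0 -12 0 0 0 0 0" --pt "0 -16 0 0 0 0 0" --pt "0 -20 0 0 0 0 0"

```text
time: 4.78
position: [0.5326, 0.0812, 0.1286]
tool_rot: [0.989, 0.15, -0.001, -0.0]
ft_force: [0.3, 0.7, 0.6]
grip_width: 0.023
```

Request:
apply_moves --pt "0 -4 0 0 0 0 0" --pt "0 -8 0 0 0 0 0" --pt "0 -12 0 0 0 0 0" --pt "0 -16 0 0 0 0 0" --pt "0 -20 0 0 0 0 0"

```text
time: 5.2
position: [0.473, 0.2722, 0.1286]
tool_rot: [0.989, 0.151, -0.001, 0.0]
ft_force: [1.3, -0.2, -0.7]
grip_width: 0.0236
```

Request:
apply_moves --pt "-0.2 -2 0 0 0 5.8 0" --pt "-0.2 -4 0 0 0 11.6 0" --pt "-0.2 -6 0 0 0 17.4 0" --pt "-0.2 -7.4 0 0 0 23.2 0" --pt "-0.2 -7.4 0 0 0 28.8 0"

```text
time: 5.62
position: [0.4489, 0.343, 0.1285]
tool_rot: [0.995, -0.101, -0.001, 0.0]
ft_force: [0.5, -0.2, -0.5]
grip_width: 0.0234
```

Request:
apply_moves --pt "0 0 0 0 0 0 0" --pt "0 0 0 0 0 0 0" --pt "0 0 0 0 0 0 0"

```text
time: 5.87
position: [0.4504, 0.3402, 0.129]
tool_rot: [0.995, -0.099, -0.001, 0.0]
ft_force: [0.7, -1.0, -1.4]
grip_width: 0.023
```

```bash
python3 - <<'E'
from h import *
p=robot.camera_params("wrist");im=robot.camera("wrist")[:,:,::-1].copy();cv2.imwrite("pics/w2.png",im)
o=robot.get_obs();print(o['time'],o['position'],o['grip_width'],o['q'])
E
```

```text
5.9167 [0.45062779 0.34013439 0.12912448] 0.023429532899730914 [ 4.48726084e-01  6.02363396e-01  1.68417333e+00 -1.35158900e-04
  8.56080765e-01  2.21867173e+00]
```

View pics/w2.png

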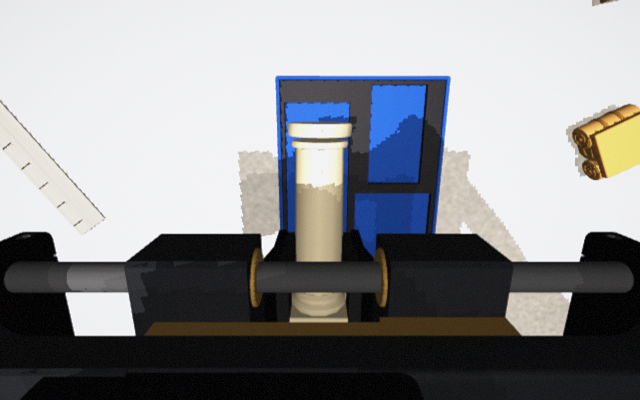

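The pocket's far edge at (286–350,102) is centred on the column at column 318, and the tray's axes are parallel to the tool. Lowering.

Request:
apply_moves --pt "0 0 3 0 0 0 0" --pt "0 0 6 0 0 0 0" --pt "0 0 8 0 0 0 0" --pt "0 0 9 0 0 0 0" --pt "0 0 9.3 0 0 0 0"

```text
time: 6.33
position: [0.4495, 0.3394, 0.0353]
tool_rot: [0.995, -0.1, -0.002, 0.001]
ft_force: [-3.8, -3.9, 13.9]
grip_width: 0.0233
```

Request:
apply_moves --pt "0 0 0.1 0 0 0 0" --pt "0 0 0.1 0 0 0 0" --pt "0 0 0.1 0 0 0 0.5" --pt "0 0 0.1 0 0 0 0.5" --pt "0 0 0.1 0 0 0 0.5"

```text
time: 6.75
position: [0.4514, 0.3411, 0.0363]
tool_rot: [0.995, -0.1, 0.001, -0.0]
ft_force: [1.2, 0.2, 0.3]
grip_width: 0.036
```

Request:
apply_moves --pt "0 0 0 0 0 0 0.5" --pt "0 0 -1 0 0 0 0.5" --pt "0 0 -4 0 0 0 0.5" --pt "0 0 -7 0 0 0 0.5" --pt "0 0 -10 0 0 0 0.5"

```text
time: 7.17
position: [0.4503, 0.3406, 0.137]
tool_rot: [0.995, -0.1, -0.0, 0.0]
ft_force: [-0.6, 1.1, 0.5]
grip_width: 0.0437
```

Request:
apply_moves --pt "0.5 2.4 0 0 0 0 0.95" --pt "0.9 4.6 0 0 0 0 0.95" --pt "1.4 6.9 0 0 0 0 0.95" --pt "1.9 9.2 0 0 0 0 0.95" --pt "2.3 11.4 0 0 0 0 0.95"

```text
time: 7.58
position: [0.4507, 0.2236, 0.1366]
tool_rot: [0.995, -0.1, 0.001, -0.0]
ft_force: [0.3, 0.7, -0.7]
grip_width: 0.0689
```

Request:
apply_moves --pt "0.5 2.4 0 0 0 -5.5 0.95" --pt "1 4.6 0 0 0 -11 0.95" --pt "1.5 6.9 0 0 0 -16.5 0.95" --pt "2 9.2 0 0 0 -22 0.95" --pt "2.4 11.4 0 0 0 -27.3 0.95"

```text
time: 8.0
position: [0.4518, 0.1069, 0.1364]
tool_rot: [0.99, 0.14, 0.001, 0.0]
ft_force: [0.4, 0.7, -0.6]
grip_width: 0.0823
```

Request:
apply_moves --pt "0 0 3 0 0 0 0.95" --pt "0 0 6 0 0 0 0.95" --pt "0 0 8.5 0 0 0 0.95" --pt "0 0 10 0 0 0 0.95" --pt "0 0 10.8 0 0 0 0.95"

```text
time: 8.42
position: [0.4509, 0.1078, 0.0264]
tool_rot: [0.99, 0.138, -0.001, -0.0]
ft_force: [0.9, -0.4, -0.6]
grip_width: 0.083
```

Request:
apply_moves --pt "0 0 0 0 0 0 0" --pt "0 0 0 0 0 0 0" --pt "0 0 0 0 0 0 0" --pt "0 0 0 0 0 0 0" --pt "0 0 0 0 0 0 0"

```text
time: 8.83
position: [0.4522, 0.1081, 0.0286]
tool_rot: [0.99, 0.138, 0.001, 0.0]
ft_force: [-0.6, -0.6, 0.6]
grip_width: 0.057
```

Request:
apply_moves --pt "0 0 0 0 0 0 0" --pt "0 0 0 0 0 0 0" --pt "0 0 0 0 0 0 0" --pt "0 0 0 0 0 0 0" --pt "0 0 0 0 0 0 0"

```text
time: 9.25
position: [0.4517, 0.108, 0.0279]
tool_rot: [0.99, 0.138, 0.0, 0.0]
ft_force: [-1.1, 0.2, 6.3]
grip_width: 0.0399
```

The pads read 39.9 mm, matching the 40 mm side. Lifting it and carrying it to the scroll pocket.

Request:
apply_moves --pt "0 0 -1 0 0 0 0" --pt "0 0 -3 0 0 0 0" --pt "0 0 -6 0 0 0 0" --pt "0 0 -9 0 0 0 0" --pt "0 0 -10.8 0 0 0 0"

```text
time: 9.67
position: [0.452, 0.108, 0.1381]
tool_rot: [0.99, 0.138, 0.001, 0.0]
ft_force: [0.5, 0.2, -0.2]
grip_width: 0.04
```

Request:
apply_moves --pt "0.2 -3.7 0 0 0 5.5 0" --pt "0.4 -7.3 0 0 0 11 0" --pt "0.7 -11 0 0 0 16.5 0" --pt "0.9 -14.6 0 0 0 22 0" --pt "1.1 -18.2 0 0 0 27.3 0"

```text
time: 10.08
position: [0.4115, 0.2874, 0.1361]
tool_rot: [0.995, -0.102, -0.0, 0.0]
ft_force: [0.9, -0.3, -1.0]
grip_width: 0.0398
```

Request:
apply_moves --pt "0 0 0 0 0 0 0" --pt "0 0 0 0 0 0 0" --pt "0 0 0 0 0 0 0"

```text
time: 10.33
position: [0.4119, 0.2857, 0.1356]
tool_rot: [0.995, -0.099, -0.0, 0.0]
ft_force: [-0.1, -0.3, -0.5]
grip_width: 0.0401
```

```bash
python3 - <<'E'
from h import *
p=robot.camera_params("wrist");im=robot.camera("wrist")[:,:,::-1].copy();cv2.imwrite("pics/w3.png",im)
o=robot.get_obs();print(o['time'],o['position'],o['grip_width'],o['tool_rot'],o['q'][5])
E
```

```text
10.3833 [0.41221913 0.28515924 0.13556978] 0.03977142186444863 [ 9.95015761e-01 -9.97166387e-02 -3.08826363e-04  3.62345339e-04] 2.1530094681424834
```

View pics/w3.png

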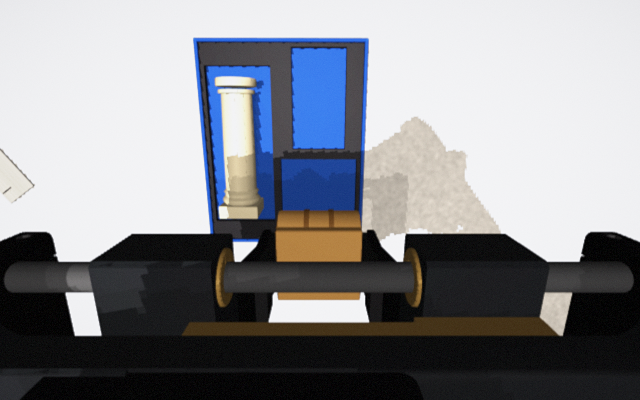

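The column lies in its pocket, around (240,150). The scroll pocket's far edge at columns 278–357 is centred under the capital at 319. Lowering.

Request:
apply_moves --pt "0 0 3 0 0 0 0" --pt "0 0 6 0 0 0 0" --pt "0 0 8.2 0 0 0 0" --pt "0 0 9.4 0 0 0 0" --pt "0 0 9.8 0 0 0 0"

```text
time: 10.8
position: [0.4117, 0.2838, 0.0356]
tool_rot: [0.995, -0.101, -0.002, 0.001]
ft_force: [-0.2, 0.1, -0.1]
grip_width: 0.0398
```

Request:
apply_moves --pt "0 0 0.2 0 0 0 0" --pt "0 0 0.3 0 0 0 0" --pt "0 0 0.35 0 0 0 0" --pt "0 0 0.35 0 0 0 0.58" --pt "0 0 0.35 0 0 0 0.58"

```text
time: 11.22
position: [0.413, 0.2862, 0.0349]
tool_rot: [0.995, -0.1, 0.001, -0.0]
ft_force: [0.1, 0.8, -0.2]
grip_width: 0.0463
```

Request:
apply_moves --pt "0 0 0 0 0 0 0.58" --pt "0 0 -1 0 0 0 0.58" --pt "0 0 -4 0 0 0 0.58" --pt "0 0 -7 0 0 0 0.58" --pt "0 0 -10 0 0 0 0.58"

```text
time: 11.63
position: [0.4119, 0.286, 0.1357]
tool_rot: [0.995, -0.1, -0.0, 0.0]
ft_force: [0.2, 0.0, 0.2]
grip_width: 0.0504
```

Request:
apply_moves --pt "1.2 3.8 0 0 0 0 0.95" --pt "2.4 7.6 0 0 0 0 0.95" --pt "3.6 11.4 0 0 0 0 0.95" --pt "4.8 15.2 0 0 0 0 0.95" --pt "5.9 18.9 0 0 0 0 0.95"

```text
time: 12.05
position: [0.4328, 0.0876, 0.1352]
tool_rot: [0.995, -0.099, 0.001, -0.0]
ft_force: [0.2, -0.2, -0.5]
grip_width: 0.0758
```

Request:
apply_moves --pt "1.2 3.8 0 0 0 -2 0.95" --pt "2.4 7.6 0 0 0 -4 0.95" --pt "3.6 11.4 0 0 0 -6 0.95" --pt "4.8 15.2 0 0 0 -8 0.95" --pt "5.9 18.9 0 0 0 -9.9 0.95"

```text
time: 12.47
position: [0.453, -0.11, 0.135]
tool_rot: [1.0, -0.013, 0.001, 0.0]
ft_force: [0.7, 1.7, 0.2]
grip_width: 0.0827
```

Request:
apply_moves --pt "0 0 3 0 0 0 0.95" --pt "0 0 6 0 0 0 0.95" --pt "0 0 8.5 0 0 0 0.95" --pt "0 0 10 0 0 0 0.95" --pt "0 0 10.7 0 0 0 0.95"

```text
time: 12.88
position: [0.4521, -0.1076, 0.0259]
tool_rot: [1.0, -0.014, -0.001, -0.001]
ft_force: [-0.7, 0.5, -0.0]
grip_width: 0.0827
```

Request:
apply_moves --pt "0 0 0 0 0 0 0" --pt "0 0 0 0 0 0 0" --pt "0 0 0 0 0 0 0" --pt "0 0 0 0 0 0 0" --pt "0 0 0 0 0 0 0"

```text
time: 13.3
position: [0.4536, -0.108, 0.0281]
tool_rot: [1.0, -0.013, 0.001, 0.0]
ft_force: [-0.0, -0.6, 0.8]
grip_width: 0.0572
```

Request:
apply_moves --pt "0 0 0 0 0 0 0" --pt "0 0 0 0 0 0 0" --pt "0 0 0 0 0 0 0" --pt "0 0 0 0 0 0 0" --pt "0 0 0 0 0 0 0"

```text
time: 13.72
position: [0.4529, -0.1078, 0.0271]
tool_rot: [1.0, -0.014, 0.0, 0.0]
ft_force: [-0.1, -0.0, 0.0]
grip_width: 0.024
```

Request:
apply_moves --pt "0 0 0 0 0 0 0" --pt "0 0 0 0 0 0 0" --pt "0 0 0 0 0 0 0" --pt "0 0 0 0 0 0 0"

```text
time: 14.05
position: [0.4529, -0.1078, 0.0271]
tool_rot: [1.0, -0.014, -0.0, 0.0]
ft_force: [-0.5, 0.7, 1.8]
grip_width: 0.0217
```

Request:
apply_moves --pt "0 0 -1 0 0 0 0" --pt "0 0 -3 0 0 0 0" --pt "0 0 -6 0 0 0 0" --pt "0 0 -9 0 0 0 0" --pt "0 0 -10.5 0 0 0 0"

```text
time: 14.47
position: [0.4538, -0.1081, 0.1352]
tool_rot: [1.0, -0.014, 0.002, 0.001]
ft_force: [0.4, -0.7, -1.2]
grip_width: 0.0218
```

Request:
apply_moves --pt "0.3 -3.8 0 0 0 0 0" --pt "0.6 -7.6 0 0 0 0 0" --pt "0.9 -11.4 0 0 0 0 0" --pt "1.1 -15.2 0 0 0 0 0" --pt "1.3 -18.9 0 0 0 0 0"

```text
time: 14.88
position: [0.4707, 0.0825, 0.1328]
tool_rot: [1.0, -0.014, 0.0, -0.0]
ft_force: [0.7, -0.8, -0.5]
grip_width: 0.0218
```

Request:
apply_moves --pt "0.3 -3.8 0 0 0 2 0" --pt "0.6 -7.6 0 0 0 4 0" --pt "0.9 -11.4 0 0 0 6 0" --pt "1.1 -15.2 0 0 0 8 0" --pt "1.3 -19 0 0 0 9.9 0"

```text
time: 15.3
position: [0.4886, 0.2723, 0.1327]
tool_rot: [0.995, -0.101, -0.0, 0.0]
ft_force: [1.5, -0.3, 0.2]
grip_width: 0.022
```

Request:
apply_moves --pt "0 0 0 0 0 0 0" --pt "0 0 0 0 0 0 0" --pt "0 0 0 0 0 0 0"

```text
time: 15.55
position: [0.4884, 0.2701, 0.1322]
tool_rot: [0.995, -0.099, -0.0, 0.0]
ft_force: [-0.4, 0.3, -0.4]
grip_width: 0.0216
```

```bash
python3 - <<'E'
from h import *
im=robot.camera("wrist")[:,:,::-1].copy();cv2.imwrite("pics/w4.png",im)
im=robot.camera("top")[:,:,::-1].copy();cv2.imwrite("pics/t4.png",im)
o=robot.get_obs();print(o['time'],o['position'],o['grip_width'],o['tool_rot'],o['q'][5])
E
```

```text
15.65 [0.48873634 0.2689938  0.13210666] 0.022054791720004328 [ 9.94943778e-01 -1.00431313e-01 -5.46179026e-04  3.63966906e-04] 2.075166952542001
```

View pics/w4.png

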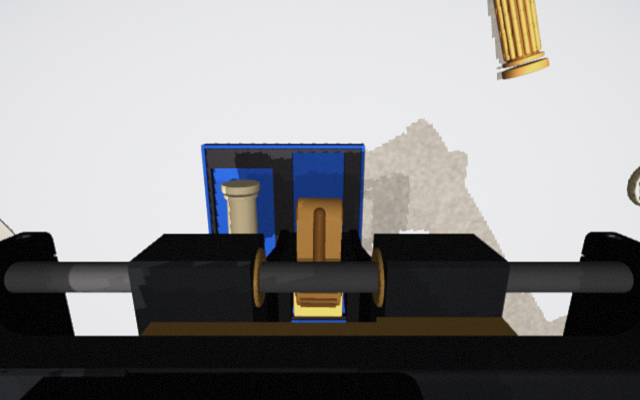

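The bracket is held at (320,255) in line with its pocket, whose far edge spans columns 292–344. Lowering.

Request:
apply_moves --pt "0 0 3 0 0 0 0" --pt "0 0 6 0 0 0 0" --pt "0 0 8.1 0 0 0 0" --pt "0 0 9.2 0 0 0 0" --pt "0 0 9.5 0 0 0 0"

```text
time: 16.07
position: [0.4881, 0.2685, 0.0352]
tool_rot: [0.995, -0.101, -0.002, 0.001]
ft_force: [-0.4, -0.8, -0.1]
grip_width: 0.0218
```

Request:
apply_moves --pt "0 0 0.2 0 0 0 0" --pt "0 0 0.3 0 0 0 0" --pt "0 0 0.35 0 0 0 0" --pt "0 0 0.35 0 0 0 0.48" --pt "0 0 0.35 0 0 0 0.48"

```text
time: 16.48
position: [0.4899, 0.2706, 0.0346]
tool_rot: [0.995, -0.1, 0.001, -0.0]
ft_force: [-0.2, -0.0, -0.7]
grip_width: 0.0288
```

Request:
apply_moves --pt "0 0 0 0 0 0 0.48" --pt "0 0 -1 0 0 0 0.48" --pt "0 0 -4 0 0 0 0.48" --pt "0 0 -7 0 0 0 0.48" --pt "0 0 -10 0 0 0 0.48"

```text
time: 16.9
position: [0.4888, 0.2703, 0.1351]
tool_rot: [0.995, -0.1, -0.0, 0.0]
ft_force: [0.6, 0.5, -0.6]
grip_width: 0.0417
```

Request:
apply_moves --pt "3 2.8 0 0 0 -4 0.85" --pt "6 5.5 0 0 0 -8 0.85" --pt "9 8.3 0 0 0 -12 0.85" --pt "12 11 0 0 0 -16 0.85" --pt "14.9 13.8 0 0 0 -20.2 0.85"

```text
time: 17.32
position: [0.609, 0.1041, 0.1349]
tool_rot: [0.997, 0.078, 0.001, 0.0]
ft_force: [1.0, 0.1, -0.1]
grip_width: 0.067
```

Request:
apply_moves --pt "0 0 1 0 0 0 0.85" --pt "0 0 4 0 0 0 0.85" --pt "0 0 7.5 0 0 0 0.85" --pt "0 0 9.6 0 0 0 0.85" --pt "0 0 10.4 0 0 0 0.85"

```text
time: 17.73
position: [0.6053, 0.1055, 0.0268]
tool_rot: [0.997, 0.076, -0.003, -0.0]
ft_force: [-0.3, -0.4, 0.1]
grip_width: 0.0738
```

Request:
apply_moves --pt "0 0 0 0 0 0 0" --pt "0 0 0 0 0 0 0" --pt "0 0 0 0 0 0 0" --pt "0 0 0 0 0 0 0" --pt "0 0 0 0 0 0 0"

```text
time: 18.15
position: [0.6089, 0.1057, 0.0312]
tool_rot: [0.997, 0.076, 0.002, 0.0]
ft_force: [0.5, 1.2, -0.1]
grip_width: 0.0486
```

Request:
apply_moves --pt "0 0 0 0 0 0 0" --pt "0 0 0 0 0 0 0" --pt "0 0 0 0 0 0 0" --pt "0 0 0 0 0 0 0" --pt "0 0 0 0 0 0 0"

```text
time: 18.57
position: [0.6079, 0.1055, 0.0298]
tool_rot: [0.997, 0.076, 0.0, -0.0]
ft_force: [-1.1, 0.3, 1.9]
grip_width: 0.0235
```

Request:
apply_moves --pt "0 0 0 0 0 0 0" --pt "0 0 0 0 0 0 0" --pt "0 0 0 0 0 0 0" --pt "0 0 0 0 0 0 0"

```text
time: 18.9
position: [0.6079, 0.1055, 0.0297]
tool_rot: [0.997, 0.076, 0.0, -0.0]
ft_force: [-0.7, 0.0, 3.8]
grip_width: 0.0238
```

Request:
apply_moves --pt "0 0 -1 0 0 0 0" --pt "0 0 -3 0 0 0 0" --pt "0 0 -6 0 0 0 0" --pt "0 0 -9 0 0 0 0" --pt "0 0 -10 0 0 0 0"

```text
time: 19.32
position: [0.6104, 0.1055, 0.1339]
tool_rot: [0.997, 0.076, 0.004, 0.0]
ft_force: [0.3, 0.4, 0.0]
grip_width: 0.0234
```

Request:
apply_moves --pt "-1.5 3.6 0 0 0 0 0" --pt "-2.9 7.2 0 0 0 0 0" --pt "-4.4 10.8 0 0 0 0 0" --pt "-5.8 14.4 0 0 0 0 0" --pt "-7.2 17.7 0 0 0 0 0"

```text
time: 19.73
position: [0.5628, -0.0822, 0.1294]
tool_rot: [0.997, 0.076, -0.0, 0.0]
ft_force: [0.2, -0.1, -0.1]
grip_width: 0.0231
```

Request:
apply_moves --pt "-1.5 3.6 0 0 0 -2 0" --pt "-2.9 7.2 0 0 0 -4 0" --pt "-4.4 10.8 0 0 0 -6 0" --pt "-5.8 14.4 0 0 0 -8 0" --pt "-7.3 17.8 0 0 0 -9.7 0"

```text
time: 20.15
position: [0.5177, -0.2695, 0.1293]
tool_rot: [0.987, 0.161, -0.0, 0.0]
ft_force: [0.6, -0.3, 0.6]
grip_width: 0.0237
```

Request:
apply_moves --pt "0 0 0 0 0 0 0" --pt "0 0 0 0 0 0 0" --pt "0 0 0 0 0 0 0"

```text
time: 20.4
position: [0.5179, -0.2669, 0.1291]
tool_rot: [0.987, 0.16, -0.0, -0.001]
ft_force: [0.0, 1.1, 0.3]
grip_width: 0.0234
```

```bash
python3 - <<'E'
from h import *
im=robot.camera("wrist")[:,:,::-1].copy();cv2.imwrite("pics/w5.png",im)
o=robot.get_obs();print(o['time'],o['position'],o['grip_width'],o['tool_rot'],o['q'][5])
E
```

```text
20.45 [ 0.51808149 -0.26611834  0.12912229] 0.023544883618079392 [ 9.87050271e-01  1.60408371e-01 -5.05849431e-04 -8.13587811e-04] 0.5818473105050789
```

View pics/w5.png

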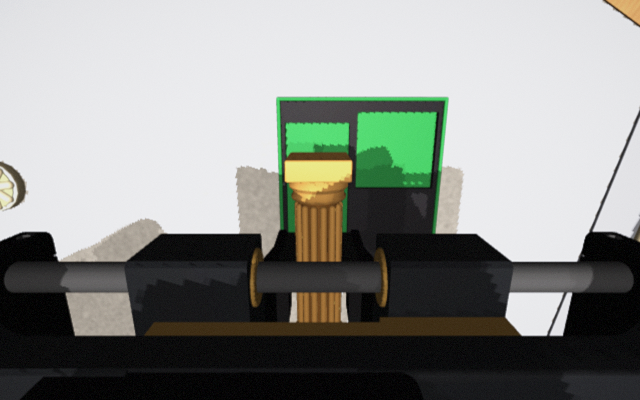

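The fluted column, foot at (318,168), is centred on its pocket, whose far edge spans columns 285–349. Lowering.

Request:
apply_moves --pt "0 0 3 0 0 0 0" --pt "0 0 6 0 0 0 0" --pt "0 0 8 0 0 0 0" --pt "0 0 8.8 0 0 0 0" --pt "0 0 9 0 0 0 0"

```text
time: 20.87
position: [0.5178, -0.265, 0.0378]
tool_rot: [0.987, 0.161, -0.001, -0.002]
ft_force: [-0.6, -0.5, -0.9]
grip_width: 0.0234
```

Request:
apply_moves --pt "0 0 0.2 0 0 0 0" --pt "0 0 0.3 0 0 0 0" --pt "0 0 0.35 0 0 0 0" --pt "0 0 0.35 0 0 0 0.5" --pt "0 0 0.35 0 0 0 0.5"

```text
time: 21.28
position: [0.519, -0.2679, 0.0371]
tool_rot: [0.987, 0.16, 0.001, 0.001]
ft_force: [0.5, -0.2, -0.6]
grip_width: 0.0304
```

Request:
apply_moves --pt "0 0 0 0 0 0 0.5" --pt "0 0 -1 0 0 0 0.5" --pt "0 0 -4 0 0 0 0.5" --pt "0 0 -7 0 0 0 0.5" --pt "0 0 -10 0 0 0 0.5"

```text
time: 21.7
position: [0.5181, -0.2673, 0.1376]
tool_rot: [0.987, 0.16, -0.0, -0.0]
ft_force: [0.2, -0.3, 0.0]
grip_width: 0.043
```

Request:
apply_moves --pt "1.9 -2.2 0 0 0 0 0.95" --pt "3.7 -4.4 0 0 0 0 0.95" --pt "5.6 -6.5 0 0 0 0 0.95" --pt "7.4 -8.7 0 0 0 0 0.95" --pt "9.2 -10.8 0 0 0 0 0.95"

```text
time: 22.12
position: [0.5719, -0.1348, 0.1372]
tool_rot: [0.987, 0.16, 0.0, 0.0]
ft_force: [-0.3, -0.5, -0.2]
grip_width: 0.069
```

Request:
apply_moves --pt "1.9 -2.2 0 0 0 6.7 0.95" --pt "3.7 -4.4 0 0 0 13.5 0.95" --pt "5.6 -6.5 0 0 0 20.2 0.95" --pt "7.4 -8.7 0 0 0 27 0.95" --pt "9.3 -10.9 0 0 0 33.8 0.95"

```text
time: 22.53
position: [0.6256, -0.0018, 0.1371]
tool_rot: [0.991, -0.137, 0.0, 0.0]
ft_force: [0.8, 0.1, 0.7]
grip_width: 0.0824
```

Request:
apply_moves --pt "0 0 1 0 0 0 0.95" --pt "0 0 4 0 0 0 0.95" --pt "0 0 7.5 0 0 0 0.95" --pt "0 0 10 0 0 0 0.95" --pt "0 0 10.8 0 0 0 0.95"

```text
time: 22.95
position: [0.6223, -0.003, 0.0247]
tool_rot: [0.991, -0.133, -0.004, -0.0]
ft_force: [-0.4, 0.0, -0.1]
grip_width: 0.0829
```

Request:
apply_moves --pt "0 0 0 0 0 0 0" --pt "0 0 0 0 0 0 0" --pt "0 0 0 0 0 0 0" --pt "0 0 0 0 0 0 0" --pt "0 0 0 0 0 0 0"

```text
time: 23.37
position: [0.6265, -0.0033, 0.0299]
tool_rot: [0.991, -0.134, 0.002, 0.0]
ft_force: [-0.0, -0.3, 0.2]
grip_width: 0.0571
```

Request:
apply_moves --pt "0 0 0 0 0 0 0" --pt "0 0 0 0 0 0 0" --pt "0 0 0 0 0 0 0" --pt "0 0 0 0 0 0 0" --pt "0 0 0 0 0 0 0"

```text
time: 23.78
position: [0.6257, -0.003, 0.0287]
tool_rot: [0.991, -0.134, 0.0, 0.0]
ft_force: [-0.6, -0.5, 4.7]
grip_width: 0.04
```

Request:
apply_moves --pt "0 0 -1 0 0 0 0" --pt "0 0 -3 0 0 0 0" --pt "0 0 -6 0 0 0 0" --pt "0 0 -9 0 0 0 0" --pt "0 0 -10.5 0 0 0 0"

```text
time: 24.2
position: [0.6269, -0.0033, 0.1366]
tool_rot: [0.991, -0.134, 0.002, 0.0]
ft_force: [-0.0, 0.2, -0.5]
grip_width: 0.0399
```

Request:
apply_moves --pt "0.4 3.2 0 0 0 0 0" --pt "0.7 6.3 0 0 0 0 0" --pt "1.1 9.4 0 0 0 0 0" --pt "1.4 12.5 0 0 0 0 0" --pt "1.7 15.6 0 0 0 0 0"

```text
time: 24.62
position: [0.5999, -0.1591, 0.1334]
tool_rot: [0.991, -0.133, -0.0, 0.0]
ft_force: [1.1, 0.4, -1.1]
grip_width: 0.0395
```

Request:
apply_moves --pt "0.4 3.2 0 0 0 -6.7 0" --pt "0.7 6.3 0 0 0 -13.5 0" --pt "1.1 9.4 0 0 0 -20.2 0" --pt "1.4 12.5 0 0 0 -27 0" --pt "1.7 15.7 0 0 0 -33.8 0"

```text
time: 25.03
position: [0.5746, -0.3151, 0.1332]
tool_rot: [0.987, 0.163, -0.0, -0.0]
ft_force: [0.5, 0.1, -0.8]
grip_width: 0.0397
```

Request:
apply_moves --pt "0 0 0 0 0 0 0" --pt "0 0 0 0 0 0 0" --pt "0 0 0 0 0 0 0"

```text
time: 25.28
position: [0.5747, -0.3134, 0.1329]
tool_rot: [0.987, 0.159, -0.0, -0.001]
ft_force: [-0.3, -0.6, -0.7]
grip_width: 0.0397
```

```bash
python3 - <<'E'
from h import *
im=robot.camera("wrist")[:,:,::-1].copy();cv2.imwrite("pics/w6.png",im)
o=robot.get_obs();print(o['time'],o['position'],o['grip_width'],o['tool_rot'],o['q'][5])
E
```

```text
25.3333 [ 0.57492421 -0.31263254  0.1329039 ] 0.03944435824823309 [ 9.87096328e-01  1.60125576e-01 -3.65964118e-04 -7.10981081e-04] 0.5802135372192703
```

View pics/w6.png

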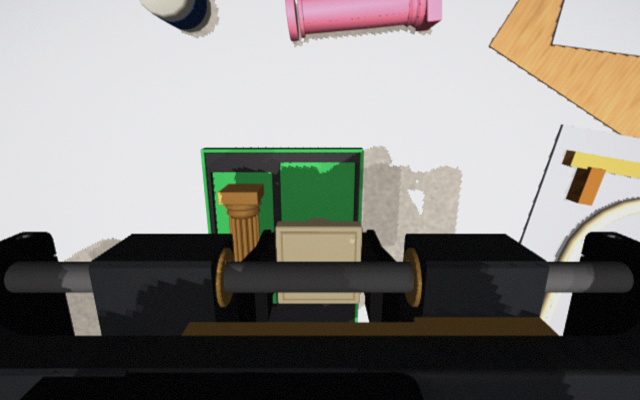

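The plain capital at (319,265) is centred on its pocket, whose far edge spans columns 280–355. Lowering.

Request:
apply_moves --pt "0 0 3 0 0 0 0" --pt "0 0 6 0 0 0 0" --pt "0 0 8.1 0 0 0 0" --pt "0 0 9.2 0 0 0 0" --pt "0 0 9.5 0 0 0 0"

```text
time: 25.75
position: [0.5742, -0.3113, 0.0357]
tool_rot: [0.987, 0.161, -0.002, -0.002]
ft_force: [0.8, -0.2, 0.2]
grip_width: 0.0397
```

Request:
apply_moves --pt "0 0 0.2 0 0 0 0" --pt "0 0 0.3 0 0 0 0" --pt "0 0 0.35 0 0 0 0" --pt "0 0 0.35 0 0 0 0.58" --pt "0 0 0.35 0 0 0 0.58"

```text
time: 26.17
position: [0.5759, -0.3144, 0.0358]
tool_rot: [0.987, 0.16, 0.001, 0.001]
ft_force: [0.6, 0.6, 0.4]
grip_width: 0.0465
```

Request:
apply_moves --pt "0 0 0 0 0 0 0.58" --pt "0 0 -1 0 0 0 0.58" --pt "0 0 -4 0 0 0 0.58" --pt "0 0 -7 0 0 0 0.58" --pt "0 0 -10 0 0 0 0.58"

```text
time: 26.58
position: [0.575, -0.3138, 0.1361]
tool_rot: [0.987, 0.16, -0.0, -0.0]
ft_force: [0.5, -0.4, -0.0]
grip_width: 0.0502
```

Request:
apply_moves --pt "-3 0 -2 0 0 0 0.58" --pt "-6 0 -4 0 0 0 0.58" --pt "-9 0 -6 0 0 0 0.58" --pt "-12 0 -8 0 0 0 0.58" --pt "-12 0 -8 0 0 0 0.58"

```text
time: 27.0
position: [0.4586, -0.3545, 0.2194]
tool_rot: [0.987, 0.159, 0.001, 0.003]
ft_force: [0.3, -0.7, 1.7]
grip_width: 0.0504
```

```bash
python3 - <<'E'
from h import *
im=robot.camera("wrist")[:,:,::-1];t=robot.camera("top")[:,:,::-1];s=robot.camera("scene")[:,:,::-1]
cv2.imwrite("pics/f_wrist.png",im)
z=lambda a,f:cv2.resize(a,None,fx=f,fy=f,interpolation=cv2.INTER_CUBIC)
a=z(t[140:300,150:500],2.28);b=z(s[100:290,210:510],1)
cv2.imwrite("pics/f_top.png",a);cv2.imwrite("pics/f_scene.png",z(s[110:290,220:510],2.7));print(a.shape,robot.get_obs()['position'],robot.get_obs()['time'])
E
```

```text
(365, 798, 3) [ 0.46151928 -0.35210493  0.21548558] 27.15
```

View pics/f_wrist.png

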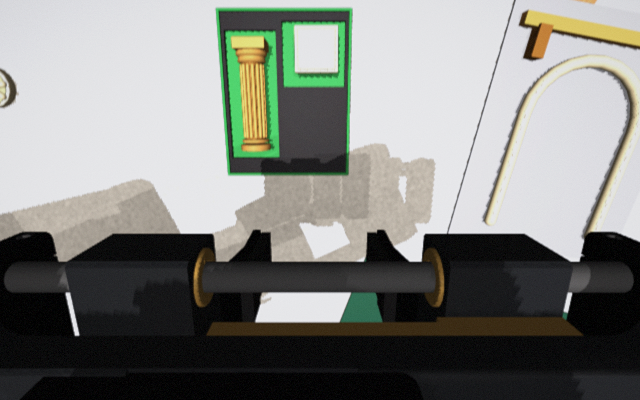

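View pics/f_top.png

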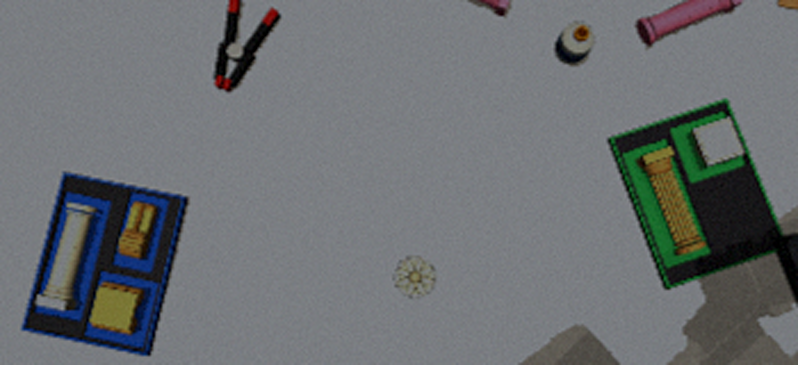

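View pics/f_scene.png

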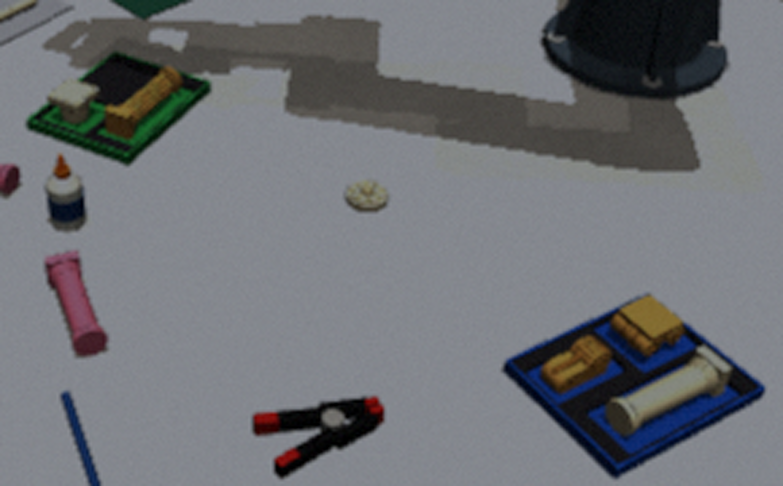

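Everything looks seated in all three views. The exception is the smooth column's foot at top crop (58,303), which sits close to the pocket's end. I'll measure it in the w3 view.

```bash
python3 - <<'E'
from h import *
import pickle
w=pickle.load(open("w0.pkl","rb"));M0=R.from_quat([1,.001,-.0003,0]) # tool at w0
M0=R.from_matrix([[1,.002,-.001],[.002,-1,0],[-.001,0,-1]])
t=M0.inv().apply(w['origin']-np.array([.49554,.00349,.24110]));rr=M0.inv()*R.from_quat(w['rotation'])
M=R.from_quat([.995015761,-.0997166,-.0003088,.00036234])
p=dict(mtx=w['mtx'],origin=np.array([.41222,.28516,.13557])+M.apply(t),rotation=(M*rr).as_quat())
a=np.radians(-11.4);T=np.array([[np.cos(a),np.sin(a)],[-np.sin(a),np.cos(a)]])
im=cv2.imread("pics/w3.png");hs=cv2.cvtColor(im,cv2.COLOR_BGR2HSV);H,S,V=cv2.split(hs)
f=lambda uv,z:((cast(p,uv,z)*1000-[458.2,305.4])@T.T).round(1).tolist()
print("collar end top z.036",f([[237,77]],.036),"pocket far edge",f([[238,66]],.006))
for c in(225,240,255):
  print(c,[(r,*im[r,c]) for r in range(198,232,2)])
print("rows->tray x at z=.006/.011/.036:",[(r,f([[240,r]],.006)[0][0],f([[240,r]],.011)[0][0],f([[240,r]],.036)[0][0]) for r in range(200,232,3)])
cv2.imwrite("pics/w3c.png",cv2.resize(im[50:245,190:290],None,fx=4,fy=3,interpolation=cv2.INTER_CUBIC))
E
```

```text
collar end top z.036 [[53.4, 29.1]] pocket far edge [[64.1, 34.7]]
225 [(198, np.uint8(153), np.uint8(194), np.uint8(211)), (200, np.uint8(182), np.uint8(223), np.uint8(236)), (202, np.uint8(164), np.uint8(204), np.uint8(220)), (204, np.uint8(76), np.uint8(96), np.uint8(106)), (206, np.uint8(158), np.uint8(194), np.uint8(204)), (208, np.uint8(241), np.uint8(246), np.uint8(245)), (210, np.uint8(239), np.uint8(244), np.uint8(244)), (212, np.uint8(238), np.uint8(243), np.uint8(243)), (214, np.uint8(237), np.uint8(244), np.uint8(243)), (216, np.uint8(237), np.uint8(245), np.uint8(244)), (218, np.uint8(187), np.uint8(200), np.uint8(198)), (220, np.uint8(28), np.uint8(24), np.uint8(25)), (222, np.uint8(58), np.uint8(54), np.uint8(57)), (224, np.uint8(57), np.uint8(54), np.uint8(56)), (226, np.uint8(56), np.uint8(51), np.uint8(52)), (228, np.uint8(56), np.uint8(55), np.uint8(54)), (230, np.uint8(59), np.uint8(58), np.uint8(59))]
240 [(198, np.uint8(132), np.uint8(165), np.uint8(182)), (200, np.uint8(127), np.uint8(158), np.uint8(172)), (202, np.uint8(145), np.uint8(180), np.uint8(195)), (20
[... 1214 characters left out ...]
int8(205)), (218, np.uint8(118), np.uint8(146), np.uint8(158)), (220, np.uint8(22), np.uint8(19), np.uint8(20)), (222, np.uint8(30), np.uint8(29), np.uint8(29)), (224, np.uint8(28), np.uint8(27), np.uint8(27)), (226, np.uint8(33), np.uint8(31), np.uint8(31)), (228, np.uint8(31), np.uint8(28), np.uint8(29)), (230, np.uint8(30), np.uint8(30), np.uint8(31))]
rows->tray x at z=.006/.011/.036: [(200, -43.1, -41.8, -34.9), (203, -45.8, -44.4, -37.3), (206, -48.5, -47.0, -39.7), (209, -51.2, -49.7, -42.1), (212, -53.9, -52.3, -44.5), (215, -56.6, -55.0, -46.9), (218, -59.4, -57.7, -49.4), (221, -62.1, -60.4, -51.8), (224, -64.9, -63.1, -54.3), (227, -67.7, -65.9, -56.7), (230, -70.5, -68.6, -59.2)]
```

View pics/w3c.png

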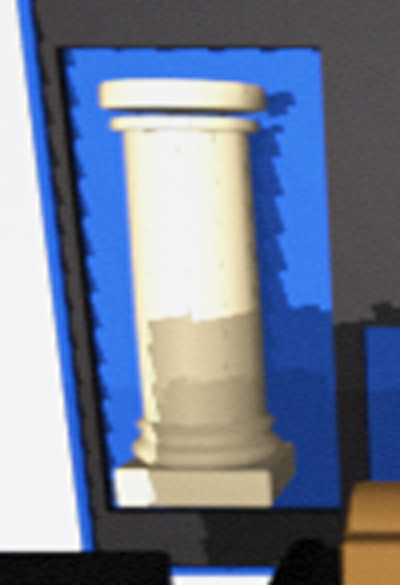

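The smooth column spans tray x from -49.8 to +53.4. That is 103 mm long, lying level, with a clear margin inside the pocket's ±62 mm; the tight look was parallax. Handing in.

```bash
python3 -c "
from rig import robot
print(robot.hand_in(), robot.get_obs()['time'])"
```

```text
the job is handed in; nothing more can be done
the job is handed in; nothing more can be done
```

All five castings are in their pockets, and I handed the job in at about 27 s of the 99 s allowed. I placed them in the order you named them:
- **Blue tray:** smooth cream column, scroll capital and bracket.
- **Green tray:** fluted tan column and plain capital.

**Final views:** the top and scene cameras, plus the wrist camera over the green tray, show each casting inside its own pocket. The capitals and bracket are the same way up as before. The rosette, glue bottle, spring clamp and the pink look-alikes that stayed in view look undisturbed.

**Checks:**
- **Grip widths:** pad readings while holding each casting matched the given sizes: about 23.5, 40, 22, 23.5 and 40 mm.
- **Smooth column:** it looked close to its pocket's end, so I measured it: 103 mm long, lying level and about 9–12 mm clear at each end. That disagreement was only parallax.
- **Not measured:** the other four castings were judged seated by eye from the images.
- **Contact:** the hardest I saw was a brief 14 N or so as the first column touched the pocket floor.

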